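# Lock the damper cradle's quarter-turn clamp stud into the T-slot rail

### The job

Take the clamp stud with the grip bar from the wooden rack, lower its T-head lengthways into the bare part of the rail's T-slot, and slide it along the slot until its stem comes up against the closed end of the notch in the damper cradle's foot. There press it down gently against its spring and turn it a quarter turn clockwise (seen from above) so that the head locks under the slot's lips, then let go. Work by feel: feel for the slot with a light touch, never force the stud against the rail, do not shove the cradle from its place, and leave the other tools and parts alone.

Things in the scene. Friction and masses are not known exactly. Their poses are not given: they have to be found in the camera images.
- rail: Aluminium T-slot rail bolted to the bench on packing of any height from 1 to 10: 60 wide, 440 long, 30 high. Origin at the middle of its underside; x across, y along the slot, z up. The slot runs the whole length on the centre line: mouth 14 wide between two lips 8.5 thick (z 30 to 21.5), below them a channel 29.6 wide and 9.5 high, its floor at z 12
- cradle: Steel plate 60 wide, 230 long, 8 thick, loose on the rail, carrying a damper in V-blocks (top 71 above the plate); 1.2 to 1.6 kg, slides along the rail if pushed with 5 to 11 N. Keys under it hold it in line with the slot. Origin mid-plate, on the rail's top; y along the slot. Its -y end is the notched foot, towards the bare slot; damper and V-blocks stand only at y above -30
- notch (a point): Middle of the closed end of the U-notch in the foot, half-way up the 8 thick plate (34 above the rail's underside); axes as the cradle's. The notch is 15 wide and 22 deep, in line with the slot, and opens to -y. The seated stem's axis is 6 on the -y side of this point
- stud: Quarter-turn clamp stud, steel, 0.12 to 0.2 kg, 70 tall. Origin at the centre of the head's underside; z up, x the long way of head and grip bar. From the bottom: T-head 28 (x) by 12.5 (y) by 8 high, stem 12 diameter, round collar 28 diameter from 28 to 33 up, grip bar from 46 to 70 up. It starts in the rack, hanging by its collar, head in the pocket, bar along the rack
- stud_grip (a point): Centre of the stud's grip bar, 58 above the head's underside; axes as the stud's. The bar is 44 (x) by 14 (y) by 24 high, and parallel to the T-head
- stud_head (a point): Centre of the T-head, 4 above its underside; axes as the stud's. 21.5 above the rail's underside when standing free on its spring foot in the slot, 17.5 locked, 16 bottomed. Two opposite corners of the head (+x -y, -x +y) are cut away: in the channel it turns clockwise only (from above) and comes against the channel's sides just past a quarter turn (90 to 105 degrees)
- stud_tip (a point): Underside of the spring foot, a sprung pad 20 (x) by 12.5 (y) sticking out 5.5 under the head. Standing on it in the slot, the head is 4 high in the mouth and cannot turn. Pushing down takes 1 N at first and 2.5 N more per mm: at 4 down (11 N) the head is clear of the lips and can turn, at 5.5 down (15 N) it bottoms hard. Let go after the turn, the spring holds the head up against the lips
- rack: Fixed wooden rack 50 by 124 (y), 42 high, origin under its middle. Two pockets at y -30 and +30, each 32 (y) by 16 (x), 36 deep: one holds the clamp stud, the other the hex bolt. Lift the stud 50 to clear it
- hexbolt: Bystander: plain hex bolt hanging in the rack's other pocket, low head 21 wide, no grip bar, 40 long, origin at its lower end
- socket: Bystander: steel socket standing on the bench, 30 diameter, 38 high, origin under it
- oil: Bystander: grey oil bottle, 60 by 90, 178 high, origin under it
- wrench: Bystander: spanner lying on the bench beyond the rail, its length along its x

How it is judged:
By the outcome, as a careful person would: the job done as asked, in the order asked, and still so for the second after the job is handed in, with the robot touching nothing.
It also fails if it takes over 64 s, if anything falls off the work surface, if the arm or the gripper's body presses on something with over 40 N, if the wrist force passes 120 N, or if a joint passes its speed limit or range.

### The arm

A 6-joint arm with a two-finger parallel gripper is mounted at the origin on the work surface. World frame = base frame: x ahead of the robot, y to its left, z up, the work surface at z = 0. Lengths are in m, angles in rad, forces in N, time in s.
With the tool pointing down it reaches from about 0.325 to 0.9 m from the base axis. Payload 6.1 kg.
Tool frame: the origin (TCP) lies on the centre line of the jaws, within the pads' length; the fingertips stand env.tip_extent ahead of it and the grasp point (between the pads) lies 11 mm behind it (env.tip_extent is the distance from the TCP to the fingertips, in m); z points along the fingers, y is the line along which they close (so a half turn about z gives the same grasp; the last joint's range is limited). The gripper opens to 87 mm and grips with 3 to 60 N. Pads are 19 mm wide; open, the fingers measure 117 mm over their backs; the gripper's body (75 mm by 190 mm) begins 51 mm behind the grasp point.
Start: joints at [-1.314, 0.22, 1.526, -0, 1.395, -0.126], TCP at [0.233, -0.58, 0.231] pointing down, gripper open.
Joint ranges: [-2.98, 2.98], [-0.91, 2.08], [0.09, 2.57], [-1.24, 4.39], [0.2, 2.65], [-2.68, 2.68]. Speed limits (rad/s): [2.57, 2.57, 3.01, 3.14, 3.14, 3.14].

### API

Orientations are given as a unit quaternion [x, y, z, w].
In Python, from cell import env gives the robot as it stands.
- The arm moves only by the tool play_rows, never from a script. Its arguments are lists of equal length, an entry for each row: "travel": the shift along the tool's x, y, z in mm, a list of three; "dr": the turn, a rotation vector about the tool's x, y, z in rad, a list of three; "fingers": the finger opening in mm, from 0 to 87. A call has 1 to 8 rows; each row shifts and turns the commanded pose from where the row before left it, along the tool's axes as they then stand; what a row does not reach is not made up. A row lasts 1/8 s, in which the tool goes at most 62.5 mm and 10.7 degrees, less where a joint would pass 70% of its speed; a pose out of reach is approached as far as the arm can. A call with a gripper value outside its range is refused whole. The fingers move at their own pace and stop on an object; "squeeze" is the grip in N (left out, the last holds). Time passes only in rows, so rows that do not move let the fingers close. It gives the time, the measured TCP pose, the force, the opening and the grip force at its end, in the units of the state.
- env.get_obs(): the state, without advancing time (a new reading comes with each control period).
- env.snapshot(name): name is "scene" or "top"; returns a dict with "pixels" (400x640x3 uint8, red, green, blue), "K" (3x3 intrinsics, pixels), "k1" (the pictures are not rectified: a ray, as slopes to the right and down, at radius r is drawn at 1 + k1 r^2 times it, then the intrinsics apply), "position" and "rotation" of the camera in the world. Camera axes: x right, y down, z forward; pixel columns grow to the right and rows downward; lengths in m; the calibration is good to about 2 mm. A picture is of the moment at which its call begins. There is no depth.
- env.hand_in(): hands the job in; it is judged then, once.
Trained networks look in a picture, given as the dict that the camera call returned (one of the last four; its "shot" number tells which), for a name from the list of things; names that differ only in an ending like _2 or _b are one class to them, and where a whole thing is asked for, a point or a joint stands for the part that bears it (a point fixed in the world has none). Each returns a list of dicts, best first, with "p" (0 to 1); they miss things now and then, are a little off and sometimes report something else, mostly with a low value. They report only what shows in the picture. A call takes as long as a camera call.
- env.search_frame(label, picture): "uv" ([column, row] in pixels, amid what is visible of it).
- env.place_of(label, picture): "uv" ([column, row] in pixels: a listed point, or the origin of a listed thing).
The state is a dict: "clock": time; "joint_positions": joint angles; "joint_velocities": joint speeds; "joint_torque": joint torques, N m; "tcp_pos": TCP position; "tool_rot": TCP orientation; "contact_force": force on the tool from outside, world axes, zero at the start; "wrist_torque": the same for the moment, N m; "grip_width": finger opening in m; "grip_force": force on a finger pad.
Only numpy, scipy, OpenCV 4.12 (cv2) and the standard library are available. Lean on these libraries where they do the work, as an engineer would, in place of code of your own. Each camera call takes 0.05 s, during which the arm holds its last target. There are 200 camera calls.

## Working session

There is one attempt and no reset: what is moved stays moved. The work goes in short steps, Python scripts to look and compute and a tool call to move; the robot and the scene stay as the last step left them, time stands still between calls to the robot, and variables do not carry over. Pictures are saved under pics/ and viewed, at most 10 in all, crops included, and the job is handed in when it is done.

Besides the shell and the picture viewer there is one more tool, called in YAML: its name, and indented under it one key for each argument. play_rows: Moves the arm, as the interface text tells. Its arguments: {"type":"object","properties":{"travel":{"type":"array"},"dr":{"type":"array"},"fingers":{"type":"array"},"squeeze":{"type":"number"}},"required":["travel","dr","fingers"]}

```bash
mkdir -p pics; ls; cat > h.py <<'E'
import numpy as np, cv2
from cell import env
from scipy.spatial.transform import Rotation as R
def ray(s,uv):
    K=np.array(s["K"]);k=s["k1"]
    d=np.array([(uv[0]-K[0,2])/K[0,0],(uv[1]-K[1,2])/K[1,1]])
    u=d.copy()
    for _ in range(30): u=d/(1+k*(u@u))
    return np.array(s["position"]),np.array(s["rotation"])@np.array([u[0],u[1],1])
def at_z(s,uv,z):
    p,d=ray(s,uv); return p+d*(z-p[2])/d[2]
def proj(s,P):
    K=np.array(s["K"]);c=np.array(s["rotation"]).T@(np.array(P)-np.array(s["position"]))
    x=c[:2]/c[2]; x=x*(1+s["k1"]*(x@x)); return K[:2,:2]@x+K[:2,2]
def tri(l):
    A=np.zeros((3,3));b=np.zeros(3)
    for s,uv in l:
        p,d=ray(s,uv); d=d/np.linalg.norm(d); M=np.eye(3)-np.outer(d,d); A+=M;b+=M@p
    return np.linalg.solve(A,b)
def save(s,n): cv2.imwrite(f"pics/{n}.png",np.ascontiguousarray(s["pixels"][:,:,::-1]))
E
python3 - <<'E'
from h import *
np.set_printoptions(precision=4,suppress=True)
S={n:env.snapshot(n) for n in("scene","top")}
for n in S: save(S[n],n); print(n,S[n]["position"],S[n]["rotation"])
for l in "rail cradle notch stud stud_grip stud_head rack hexbolt socket oil wrench".split():
    r={n:env.place_of(l,S[n]) for n in S}
    for n in r: print(l,n,[(np.round(x["uv"],1).tolist(),round(x["p"],2)) for x in r[n][:2]])
    if all(r.values()): print("   ",tri([(S[n],r[n][0]["uv"]) for n in S]))
print(env.tip_extent, env.get_obs())
E
```

```text
pics
scene [0.9321 0.4531 0.9281] [ 0.2512  0.9174 -0.2992 -0.0758]
top [ 0.3316 -0.0689  1.3473] [-0.6874  0.7192 -0.0735  0.0695]
rail scene []
rail top [([303.9, 195.5], 0.98), ([279.4, 254.8], 0.42)]
cradle scene [([340.4, 236.7], 0.76), ([446.6, 291.0], 0.61)]
cradle top [([271.3, 191.3], 0.95)]Traceback (most recent call last):
  File "<stdin>", line 8, in <module>
  File "h.py", line 18, in tri
    p,d=ray(s,uv); d=d/np.linalg.norm(d); M=np.eye(3)-np.outer(d,d); A+=M;b+=M@p
        ~~~^^^^^^
  File "h.py", line 9, in ray
    return np.array(s["position"]),np.array(s["rotation"])@np.array([u[0],u[1],1])
                                   ~~~~~~~~~~~~~~~~~~~~~~~^~~~~~~~~~~~~~~~~~~~~~~~
ValueError: matmul: Input operand 1 has a mismatch in its core dimension 0, with gufunc signature (n?,k),(k,m?)->(n?,m?) (size 3 is different from 4)
```

```bash
sed -i 's/np.array(s\["rotation"\])/R.from_quat(s["rotation"]).as_matrix()/g' h.py
python3 - <<'E'
from h import *
np.set_printoptions(precision=4,suppress=True)
S={n:env.snapshot(n) for n in("scene","top")}
for l in "rail cradle notch stud stud_grip stud_head rack hexbolt socket oil wrench".split():
    r={n:env.place_of(l,S[n]) for n in S}
    for n in r: print(l,n,[(np.round(x["uv"],1).tolist(),round(x["p"],2),at_z(S[n],x["uv"],0.04)) for x in r[n][:2]])
    if all(r.values()): print("   ",tri([(S[n],r[n][0]["uv"]) for n in S]))
print(env.tip_extent, env.get_obs())
E
```

```text
rail scene [([328.1, 221.9], 0.64, array([ 0.6311, -0.0365,  0.04  ])), ([449.3, 293.2], 0.42, array([0.4859, 0.2884, 0.04  ]))]
rail top [([302.2, 193.1], 0.66, array([ 0.6149, -0.0582,  0.04  ]))]
    [ 0.6208 -0.0566  0.0061]
cradle scene [([343.0, 238.5], 0.63, array([0.6243, 0.0285, 0.04  ]))]
cradle top [([270.0, 192.4], 0.7, array([0.6205, 0.0247, 0.04  ]))]
    [0.6219 0.0252 0.0332]
notch scene []
notch top [([306.5, 191.2], 0.85, array([ 0.6194, -0.0695,  0.04  ])), ([259.0, 262.6], 0.63, array([0.4411, 0.0579, 0.04  ]))]
stud scene [([403.4, 224.0], 0.57, array([0.4593, 0.074 , 0.04  ]))]
stud top [([254.9, 260.5], 0.56, array([0.4468, 0.0681, 0.04  ])), ([433.1, 168.7], 0.42, array([ 0.6649, -0.404 ,  0.04  ]))]
    [0.4494 0.0684 0.0238]
stud_grip scene [([405.3, 217.3], 0.72, array([0.4414, 0.0592, 0.04  ]))]
stud_grip top [([255.9, 258.4], 0.68, array([0.452 , 0.0655, 0.04  ]))]
    [0.45   0.0648 0.0543]
stud_head scene [([400.4, 222.6], 0.74, array([0.4635, 0.0662, 0.04  ]))]
stud_head top [([255.6, 264.4], 0.64, array([0.4369, 0.0666, 0.04  ])), ([303.3, 195.5], 0.4
[... 970 characters left out ...]
04  ])), ([340.3, 237.0], 0.71, array([0.6279, 0.0209, 0.04  ]))]
wrench top [([304.3, 141.4], 0.84, array([ 0.7539, -0.0695,  0.04  ]))]
    [ 0.7603 -0.0706  0.0245]
0.008 {'clock': 1.5, 'joint_positions': array([-1.3141,  0.2204,  1.5265, -0.    ,  1.3947, -0.1261]), 'joint_velocities': array([ 0.0008, -0.0002,  0.0019,  0.0011, -0.0008,  0.0004]), 'joint_torque': array([  0.001 , -49.4548, -38.7701,   0.0701,   0.0469,  -0.    ]), 'tcp_pos': array([ 0.2334, -0.5798,  0.2306]), 'tool_rot': array([ 0.9817,  0.1902, -0.    ,  0.    ]), 'contact_force': array([-0.2523, -0.0128,  0.2627]), 'wrist_torque': array([-0.034 ,  0.0099, -0.0077]), 'grip_force': 0.0, 'grip_width': 0.0866672416600596}
```

View pics/scene.png

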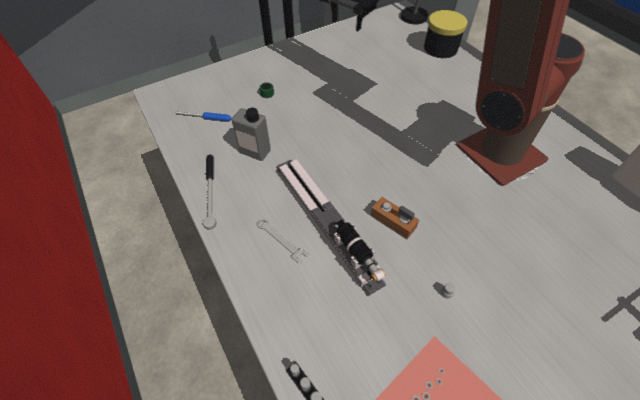

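View pics/top.png

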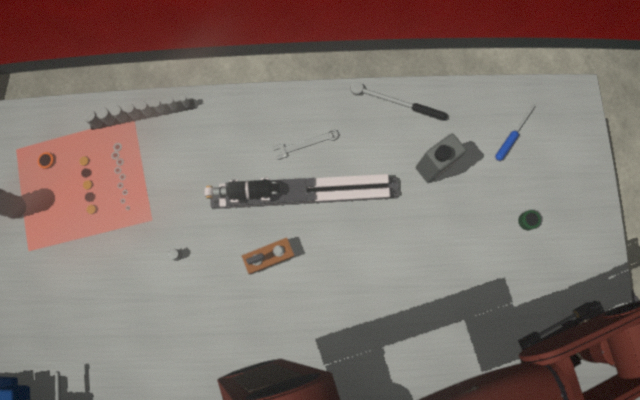

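```bash
python3 - <<'E'
import cv2
a=cv2.imread("pics/top.png")[165:280,200:410]; b=cv2.imread("pics/scene.png")[150:300,270:430]
cv2.imwrite("pics/c1.png",cv2.resize(a,None,fx=3.8,fy=3.8,interpolation=cv2.INTER_CUBIC))
cv2.imwrite("pics/c2.png",cv2.resize(b,None,fx=4,fy=4,interpolation=cv2.INTER_CUBIC))
E
```

```text
(no output)
```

View pics/c1.png

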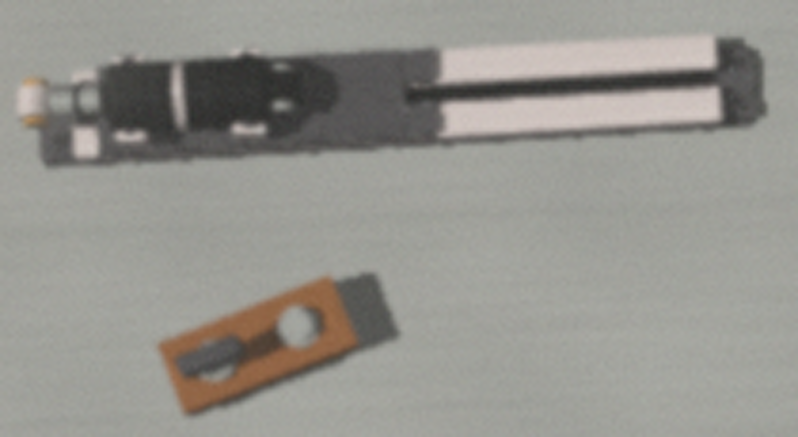

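View pics/c2.png

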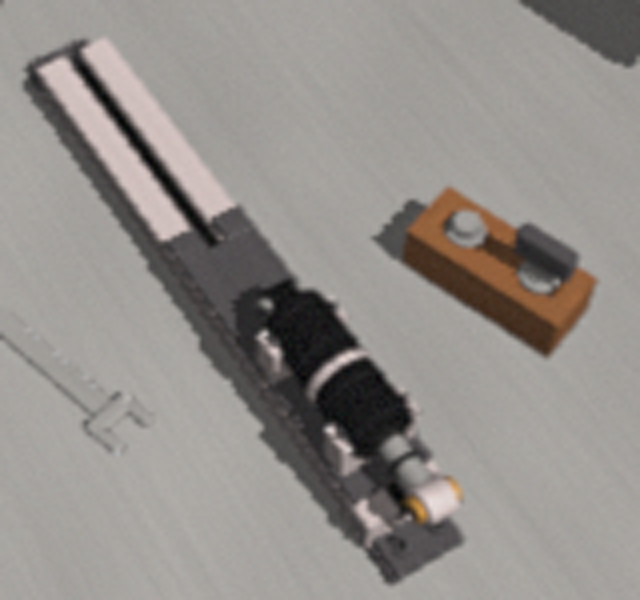

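```bash
cat >> h.py <<'E'
c1=lambda x,y:(200+(x+.5)/3.8-.5,165+(y+.5)/3.8-.5)
c2=lambda x,y:(270+(x+.5)/4-.5,150+(y+.5)/4-.5)
E
python3 - <<'E'
from h import *
np.set_printoptions(precision=4,suppress=True)
T=env.snapshot("top");S=env.snapshot("scene")
rk=np.array([at_z(T,c1(*p),.042) for p in [(160,345),(185,412),(357,345),(332,278)]])
print("rack top cam",rk.mean(0),np.linalg.norm(np.diff(rk,axis=0),axis=1),"yaws",[np.arctan2(*(rk[a]-rk[b])[1::-1]) for a,b in((0,3),(1,2))])
rs=np.array([at_z(S,c2(*p),.042) for p in [(450,187),(405,237),(549,324),(596,282)]])
print("rack scene",rs.mean(0),np.linalg.norm(np.diff(rs,axis=0),axis=1),[np.arctan2(*(rs[a]-rs[b])[1::-1]) for a,b in((3,0),(2,1))])
for s in(T,S):
  for d in env.place_of("stud_grip",s)[:1]: print("grip",at_z(s,d["uv"],.072),d["p"])
  for d in env.place_of("notch",s)[:2]: print("notch",at_z(s,d["uv"],.04),d["p"])
for a,b in(((715,37),(105,38)),((722,124),(38,68)),((440,48),(165,240)),((437,136),(237,208))): print("corner",tri([(T,c1(*a)),(S,c2(*b))]),at_z(T,c1(*a),.036),at_z(S,c2(*b),.036))
# slot edges by column in top view
g=T["pixels"].mean(2)
M=[]
for u in range(315,386):
    col=g[170:205,u]; thr=130
    w=np.where(col>170)[0]
    if len(w)<5: continue
    k=np.arange(w[0],w[-1]+1); wt=np.clip(200-col[k],0,None); c=(k*wt).sum()/wt.sum()
    M.append([u,170+c,170+w[0],170+w[-1]])
M=np.array(M); P=np.array([at_z(T,m[:2],.036) for m in M]); 
f=np.polyfit(P[:,1],P[:,0],1); print("slot x=%.4f*y+%.4f"%tuple(f),len(P),P[:,0].std(),np.std(P[:,0]-np.polyval(f,P[:,1])))
P2=np.array([(at_z(T,(m[0],m[2]-.5),.036)+at_z(T,(m[0],m[3]+.5),.036))/2 for m in M]); f=np.polyfit(P2[:,1],P2[:,0],1); print("edges x=%.4f*y+%.4f"%tuple(f),P2[0],P2[-1])
E
```

```text
rack top cam [0.4581 0.0354 0.042 ] [0.0476 0.1217 0.0477] yaws [np.float64(1.902004485246401), np.float64(1.9006282934834056)]
rack scene [0.4612 0.0351 0.042 ] [0.0557 0.1155 0.0492] [np.float64(1.8845022645629221), np.float64(1.942670942491049)]
grip [0.4498 0.0691 0.072 ] 0.64
notch [ 0.6255 -0.0682  0.04  ] 0.74
grip [0.4601 0.078  0.072 ] 0.74
notch [ 0.6186 -0.0822  0.04  ] 0.98
notch [ 0.7709 -0.0614  0.04  ] 0.5
corner [ 0.6276 -0.2611  0.0889] [ 0.6557 -0.2835  0.036 ] [ 0.596  -0.2877  0.036 ]
corner [ 0.6234 -0.3064 -0.0104] [ 0.5945 -0.2837  0.036 ] [ 0.6544 -0.287   0.036 ]
corner [ 0.6534 -0.0936  0.0451] [ 0.6563 -0.0942  0.036 ] [ 0.6501 -0.0985  0.036 ]
corner [ 0.5945 -0.0902  0.044 ] [ 0.595  -0.0893  0.036 ] [ 0.5924 -0.0963  0.036 ]
slot x=-0.0159*y+0.6236 69 0.001022915271484817 0.0006043914576056072
edges x=-0.0136*y+0.6248 [ 0.6263 -0.0969  0.036 ] [ 0.6277 -0.2741  0.036 ]
```

```bash
cat >> h.py <<'E'
def plan(xyz,yaw,n,start=None):
    o=env.get_obs(); p=np.array(o["tcp_pos"]); r=R.from_quat(o["tool_rot"]); x=r.as_matrix()[:,0]; y0=np.arctan2(x[1],x[0])
    print("now",np.round(p,4),"yaw",round(y0,4),"z-axis",np.round(r.as_matrix()[:,2],4))
    d=(np.array(xyz)-p)*1000; w=(yaw-y0)
    for i in range(n):
        a=y0+w*i/n; v=d/n
        print([round(v[0]*np.cos(a)+v[1]*np.sin(a),1),round(v[0]*np.sin(a)-v[1]*np.cos(a),1),round(-v[2],1)],"drz",round(-w/n,4))
E
python3 -c "
from h import *
plan([.4497,.0636,.16],1.905,14)"
```

```text
now [ 0.2334 -0.5798  0.2305] yaw 0.3828 z-axis [ 0.  0. -1.]
[np.float64(31.5), np.float64(-36.9), np.float64(5.0)] drz -0.1087
[np.float64(35.3), np.float64(-33.2), np.float64(5.0)] drz -0.1087
[np.float64(38.7), np.float64(-29.2), np.float64(5.0)] drz -0.1087
[np.float64(41.6), np.float64(-24.8), np.float64(5.0)] drz -0.1087
[np.float64(44.1), np.float64(-20.2), np.float64(5.0)] drz -0.1087
[np.float64(46.0), np.float64(-15.3), np.float64(5.0)] drz -0.1087
[np.float64(47.4), np.float64(-10.2), np.float64(5.0)] drz -0.1087
[np.float64(48.2), np.float64(-5.0), np.float64(5.0)] drz -0.1087
[np.float64(48.5), np.float64(0.3), np.float64(5.0)] drz -0.1087
[np.float64(48.2), np.float64(5.6), np.float64(5.0)] drz -0.1087
[np.float64(47.3), np.float64(10.7), np.float64(5.0)] drz -0.1087
[np.float64(45.8), np.float64(15.8), np.float64(5.0)] drz -0.1087
[np.float64(43.8), np.float64(20.7), np.float64(5.0)] drz -0.1087
[np.float64(41.3), np.float64(25.3), np.float64(5.0)] drz -0.1087
```

play_rows:
  travel:
    - [31.5,-37,5]
    - [35.3,-33,5]
    - [38.7,-29,5]
    - [41.6,-25,5]
    - [44,-20,5]
    - [46,-15.3,5]
    - [47.4,-10.2,5]
  dr:
    - [0,0,-0.109]
    - [0,0,-0.109]
    - [0,0,-0.109]
    - [0,0,-0.109]
    - [0,0,-0.109]
    - [0,0,-0.109]
    - [0,0,-0.109]
  fingers: [50,50,50,50,50,50,50]

```text
clock: 2.68
tcp_pos: [0.3417, -0.2569, 0.1956]
tool_rot: [0.839, 0.543, 0.0, 0.0]
contact_force: [0.3, -0.1, 0.1]
grip_width: 0.0501
grip_force: 0.0
```

play_rows:
  travel:
    - [48.2,-5,5]
    - [48.5,0.3,5]
    - [48.2,5.6,5]
    - [47.3,10.7,5]
    - [45.8,15.8,5]
    - [43.8,20.7,5]
    - [41.3,25.3,5]
    - [0,0,0]
  dr:
    - [0,0,-0.109]
    - [0,0,-0.109]
    - [0,0,-0.109]
    - [0,0,-0.109]
    - [0,0,-0.109]
    - [0,0,-0.109]
    - [0,0,-0.109]
    - [0,0,0]
  fingers: [50,50,50,50,50,50,50,50]

```text
clock: 3.68
tcp_pos: [0.4487, 0.0664, 0.1603]
tool_rot: [0.576, 0.818, 0.0, -0.0]
contact_force: [-0.6, -0.8, -0.7]
grip_width: 0.0499
grip_force: 0.0
```

```bash
python3 -c "
from h import *
plan([.4497,.0636,.061],1.905,1)
print(env.get_obs()['contact_force'],env.get_obs()['clock'])
s=env.snapshot('scene');a=s['pixels'][120:270,330:490,::-1]
cv2.imwrite('pics/d1.png',cv2.resize(a,None,fx=4,fy=4,interpolation=cv2.INTER_CUBIC))"
```

```text
now [0.4487 0.0664 0.1603] yaw 1.9142 z-axis [-3.e-04  7.e-04 -1.e+00]
[np.float64(-3.0), np.float64(0.0), np.float64(99.3)] drz 0.0092
[-0.64025388 -0.79258625 -0.66365551] 3.675
```

View pics/d1.png

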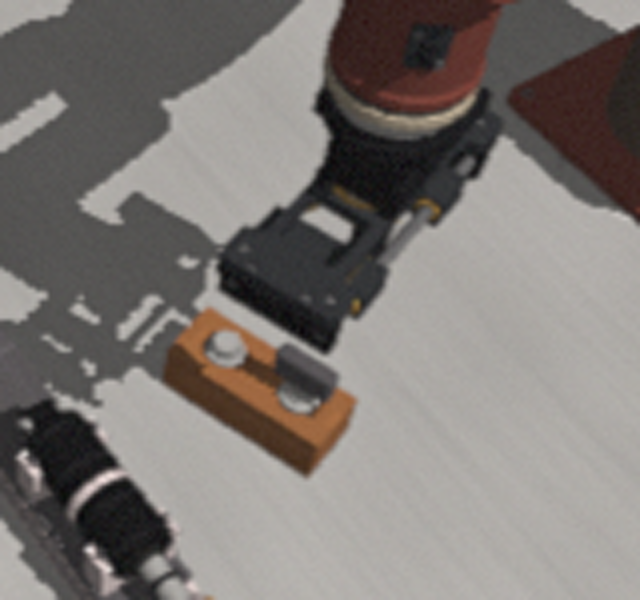

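```bash
python3 -c "
from h import *
T=env.snapshot('top');S=env.snapshot('scene')
print(at_z(T,c1(212,353),.08),at_z(S,c2(549,245),.084),at_z(S,c2(547,252),.072))
P=[.4497,.0636,.072]; u=proj(S,P); print('scene c2',(u-[270,150])*4, 'top c1',(proj(T,P)-[200,165])*3.8)
print('bar ends', [((proj(S,[.4497-.0072*k,.0636+.0208*k,z])-[270,150])*4).round() for k in(-1,1) for z in(.06,.084)])
print('bar ends top', [((proj(T,[.4497-.0072*k,.0636+.0208*k,z])-[200,165])*3.8).round() for k in(-1,1) for z in(.06,.084)])
"
```

```text
[0.45049442 0.06245659 0.08      ] [0.44965005 0.06468436 0.084     ] [0.44744114 0.06298624 0.072     ]
scene c2 [543.36844229 252.59078218] top c1 [210.18122285 354.00253074]
bar ends [array([513., 245.]), array([518., 225.]), array([568., 280.]), array([575., 260.])]
bar ends top [array([244., 343.]), array([240., 340.]), array([181., 368.]), array([176., 365.])]
```

play_rows:
  travel:
    - [-3,0,20]
    - [0,0,30]
    - [0,0,25]
    - [0,0,15]
    - [0,0,9]
    - [0,0,0]
  dr:
    - [0,0,0.009]
    - [0,0,0]
    - [0,0,0]
    - [0,0,0]
    - [0,0,0]
    - [0,0,0]
  fingers: [50,50,50,50,50,50]

```text
clock: 4.58
tcp_pos: [0.4494, 0.0605, 0.0615]
tool_rot: [0.582, 0.813, -0.0, -0.0]
contact_force: [0.4, -0.8, -0.2]
grip_width: 0.05
grip_force: 0.0
```

play_rows:
  travel:
    - [0,0,0]
    - [0,0,0]
    - [0,0,0]
    - [0,0,0]
    - [0,0,0]
  dr:
    - [0,0,0]
    - [0,0,0]
    - [0,0,0]
    - [0,0,0]
    - [0,0,0]
  fingers: [10,10,10,10,10]
  squeeze: 6

```text
clock: 5.2
tcp_pos: [0.4497, 0.0608, 0.0617]
tool_rot: [0.582, 0.813, 0.0, 0.0]
contact_force: [0.3, 0.1, 0.2]
grip_width: 0.0138
grip_force: 6.0
```

play_rows:
  travel:
    - [0,0,0]
    - [0,0,-10]
    - [0,0,-25]
    - [0,0,-30]
    - [0,0,-20]
    - [0,0,-5]
    - [0,0,0]
  dr:
    - [0,0,0]
    - [0,0,0]
    - [0,0,0]
    - [0,0,0]
    - [0,0,0]
    - [0,0,0]
    - [0,0,0]
  fingers: [10,10,10,10,10,10,10]
  squeeze: 30

```text
clock: 6.08
tcp_pos: [0.4493, 0.0608, 0.1514]
tool_rot: [0.582, 0.813, -0.0, -0.0]
contact_force: [-0.9, 0.3, -1.7]
grip_width: 0.0133
grip_force: 30.0
```

```bash
python3 -c "
from h import *
plan([.6265,-.18,.15],1.587,7)
print(env.get_obs()['contact_force'],env.get_obs()['grip_width'])"
```

```text
now [0.4493 0.0608 0.1514] yaw 1.8998 z-axis [-1.e-04 -0.e+00 -1.e+00]
[np.float64(-40.7), np.float64(12.8), np.float64(0.2)] drz 0.0447
[np.float64(-40.1), np.float64(14.6), np.float64(0.2)] drz 0.0447
[np.float64(-39.4), np.float64(16.4), np.float64(0.2)] drz 0.0447
[np.float64(-38.7), np.float64(18.2), np.float64(0.2)] drz 0.0447
[np.float64(-37.8), np.float64(19.9), np.float64(0.2)] drz 0.0447
[np.float64(-36.9), np.float64(21.5), np.float64(0.2)] drz 0.0447
[np.float64(-35.9), np.float64(23.2), np.float64(0.2)] drz 0.0447
[-0.91598058  0.25454038 -1.68881451] 0.013277922907827986
```

play_rows:
  travel:
    - [-40.7,12.8,0]
    - [-40,14.6,0]
    - [-39.4,16.4,0]
    - [-38.7,18.2,0]
    - [-37.8,20,0]
    - [-37,21.5,0]
    - [-36,23.2,0]
    - [0,0,0]
  dr:
    - [0,0,0.0447]
    - [0,0,0.0447]
    - [0,0,0.0447]
    - [0,0,0.0447]
    - [0,0,0.0447]
    - [0,0,0.0447]
    - [0,0,0.0447]
    - [0,0,0]
  fingers: [10,10,10,10,10,10,10,10]

```text
clock: 7.08
tcp_pos: [0.6267, -0.1825, 0.1492]
tool_rot: [0.702, 0.712, -0.001, -0.001]
contact_force: [0.2, -0.4, -1.5]
grip_width: 0.0136
grip_force: 30.0
```

play_rows:
  travel:
    - [0,0,20]
    - [0,0,20]
    - [0,0,9]
    - [0,0,0]
    - [0,0,0]
  dr:
    - [0,0,0]
    - [0,0,0]
    - [0,0,0]
    - [0,0,0]
    - [0,0,0]
  fingers: [10,10,10,10,10]

```text
clock: 7.7
tcp_pos: [0.6271, -0.1801, 0.1033]
tool_rot: [0.701, 0.713, 0.0, 0.001]
contact_force: [0.2, -0.1, -0.8]
grip_width: 0.0136
grip_force: 30.0
```

```bash
python3 -c "
from h import *
plan([.6265,-.18,.095],1.587,1)
print(env.get_obs()['contact_force'],env.get_obs()['wrist_torque'])
T=env.snapshot('top');S=env.snapshot('scene')
a=S['pixels'][140:270,260:400,::-1]
b=T['pixels'][150:230,290:420,::-1]
cv2.imwrite('pics/e1.png',np.vstack([cv2.resize(a,(420,390),interpolation=cv2.INTER_CUBIC),cv2.resize(b,(420,200),interpolation=cv2.INTER_CUBIC)]))"
```

```text
now [ 0.6271 -0.1801  0.1033] yaw 1.5873 z-axis [ 1.1e-03 -5.0e-04 -1.0e+00]
[np.float64(0.1), np.float64(-0.6), np.float64(8.3)] drz 0.0003
[ 0.19898943 -0.14584049 -0.83871627] [-0.02549317 -0.11548605 -0.01888184]
```

View pics/e1.png

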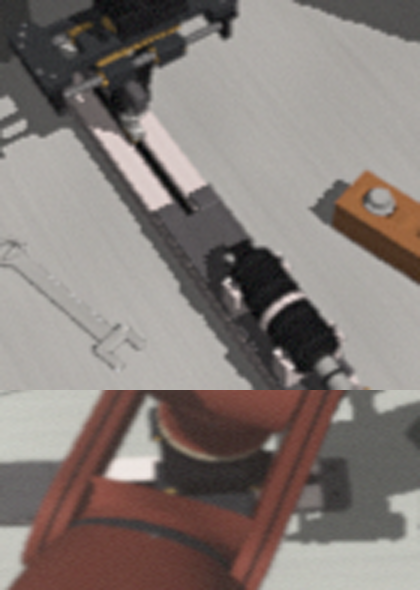

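play_rows:
  travel:
    - [0,0,4]
    - [0,0,3]
    - [0,0,2]
    - [0,0,1]
    - [0,0,1]
    - [0,0,1]
    - [0,0,0]
    - [0,0,0]
  dr:
    - [0,0,0]
    - [0,0,0]
    - [0,0,0]
    - [0,0,0]
    - [0,0,0]
    - [0,0,0]
    - [0,0,0]
    - [0,0,0]
  fingers: [10,10,10,10,10,10,10,10]

```text
clock: 8.8
tcp_pos: [0.6265, -0.1801, 0.0904]
tool_rot: [0.701, 0.713, -0.0, -0.0]
contact_force: [-1.2, -1.0, -1.3]
grip_width: 0.014
grip_force: 30.0
```

play_rows:
  travel:
    - [0,0,1]
    - [0,0,1]
    - [0,0,1]
    - [0,0,0]
  dr:
    - [0,0,0]
    - [0,0,0]
    - [0,0,0]
    - [0,0,0]
  fingers: [10,10,10,10]

```text
clock: 9.3
tcp_pos: [0.6265, -0.1801, 0.0873]
tool_rot: [0.701, 0.713, -0.0, -0.0]
contact_force: [-2.6, 0.0, -1.6]
grip_width: 0.0137
grip_force: 30.0
```

play_rows:
  travel:
    - [0,0,1]
    - [0,0,1]
    - [0,0,0]
    - [0,0,0]
  dr:
    - [0,0,0]
    - [0,0,0]
    - [0,0,0]
    - [0,0,0]
  fingers: [10,10,10,10]

```text
clock: 9.8
tcp_pos: [0.6266, -0.1801, 0.0854]
tool_rot: [0.701, 0.713, -0.0, -0.0]
contact_force: [-1.9, -1.1, -2.4]
grip_width: 0.0136
grip_force: 30.0
```

```bash
python3 -c "
from h import *
for i in range(5):
  env.snapshot('top'); o=env.get_obs(); print(o['tcp_pos'].round(4),o['contact_force'].round(2),o['wrist_torque'].round(3))"
```

```text
[ 0.6265 -0.1801  0.0853] [-2.29 -0.74 -1.93] [-0.066  0.45   0.008]
[ 0.6266 -0.1801  0.0854] [-2.27 -0.45 -2.68] [-0.083  0.478 -0.006]
[ 0.6266 -0.1801  0.0854] [-2.55 -0.96 -2.32] [-0.046  0.382  0.029]
[ 0.6266 -0.1801  0.0853] [-2.55 -0.69 -1.86] [-0.098  0.413 -0.008]
[ 0.6266 -0.1801  0.0854] [-1.84 -0.32 -2.36] [-0.082  0.476 -0.048]
```

play_rows:
  travel:
    - [0,-0.5,0]
    - [0,0,1]
    - [0,0,1]
    - [0,0,0]
    - [0,0,0]
  dr:
    - [0,0,0]
    - [0,0,0]
    - [0,0,0]
    - [0,0,0]
    - [0,0,0]
  fingers: [10,10,10,10,10]

```text
clock: 10.68
tcp_pos: [0.6264, -0.1802, 0.0836]
tool_rot: [0.701, 0.713, 0.0, 0.0]
contact_force: [-1.2, -0.1, -2.0]
grip_width: 0.0133
grip_force: 30.0
```

```bash
cat > f.py <<'E'
from h import *
l=[]
for i in range(3):
  env.snapshot('top'); o=env.get_obs(); l.append(np.r_[o['tcp_pos']*1000,o['contact_force'],o['wrist_torque']*10])
x=R.from_quat(o["tool_rot"]).as_matrix()[:,0]
print(o["clock"],np.mean(l,0).round(2).tolist(),"yaw",np.arctan2(x[1],x[0]).round(4))
E
python3 f.py
```

```text
10.825 [626.33, -180.14, 83.56, -0.89, -0.02, -1.58, -0.48, 0.67, -0.1] yaw 1.5869
```

play_rows:
  travel:
    - [0,-0.3,0]
    - [0,0,1]
    - [0,0,1]
    - [0,0,1]
    - [0,0,0]
    - [0,0,0]
  dr:
    - [0,0,0]
    - [0,0,0]
    - [0,0,0]
    - [0,0,0]
    - [0,0,0]
    - [0,0,0]
  fingers: [10,10,10,10,10,10]

```text
clock: 11.58
tcp_pos: [0.6259, -0.1801, 0.0805]
tool_rot: [0.701, 0.713, 0.0, -0.0]
contact_force: [-0.1, -0.6, -0.8]
grip_width: 0.0138
grip_force: 30.0
```

```bash
python3 f.py
```

```text
11.725 [625.93, -180.15, 80.58, 0.21, 0.09, -1.1, -0.15, -0.97, 0.32] yaw 1.5869
```

play_rows:
  travel:
    - [0,0,1]
    - [0,0,1]
    - [0,0,1]
    - [0,0,1]
    - [0,0,1]
    - [0,0,0]
  dr:
    - [0,0,0]
    - [0,0,0]
    - [0,0,0]
    - [0,0,0]
    - [0,0,0]
    - [0,0,0]
  fingers: [10,10,10,10,10,10]

```text
clock: 12.48
tcp_pos: [0.6258, -0.1801, 0.0754]
tool_rot: [0.701, 0.713, -0.0, -0.0]
contact_force: [0.3, 0.1, -1.4]
grip_width: 0.0137
grip_force: 30.0
```

```bash
python3 f.py
```

```text
12.625 [625.89, -180.13, 75.53, 0.06, -0.31, -1.6, -0.34, -1.04, -0.29] yaw 1.5868
```

play_rows:
  travel:
    - [0,0,1]
    - [0,0,1]
    - [0,0,1]
    - [0,0,0]
    - [0,0,0]
  dr:
    - [0,0,0]
    - [0,0,0]
    - [0,0,0]
    - [0,0,0]
    - [0,0,0]
  fingers: [10,10,10,10,10]

```text
clock: 13.25
tcp_pos: [0.6262, -0.1802, 0.0731]
tool_rot: [0.701, 0.713, 0.0, 0.0]
contact_force: [-0.9, 0.5, 3.9]
grip_width: 0.0136
grip_force: 30.0
```

```bash
python3 f.py
```

```text
13.4 [626.13, -180.23, 72.93, -0.91, 0.63, 4.59, 0.79, 1.5, -0.23] yaw 1.5869
```

play_rows:
  travel:
    - [0,-0.2,-1.7]
    - [5,0,0]
    - [8,0,0]
    - [8,0,0]
    - [8,0,0]
    - [5,0,0]
    - [0,0,0]
    - [0,0,0]
  dr:
    - [0,0,0]
    - [0,0,0]
    - [0,0,0]
    - [0,0,0]
    - [0,0,0]
    - [0,0,0]
    - [0,0,0]
    - [0,0,0]
  fingers: [10,10,10,10,10,10,10,10]

```text
clock: 14.4
tcp_pos: [0.625, -0.1454, 0.0741]
tool_rot: [0.701, 0.713, 0.0, -0.001]
contact_force: [-0.5, 2.5, 2.2]
grip_width: 0.0137
grip_force: 30.0
```

```bash
python3 f.py
```

```text
14.55 [625.02, -145.74, 74.08, 0.06, 1.79, 1.47, 3.37, -0.92, 0.17] yaw 1.5868
```

play_rows:
  travel:
    - [4,0,-0.6]
    - [8,0,0]
    - [8,0,0]
    - [8,0,0]
    - [7,0,0]
    - [3,0,0]
    - [0,0,0]
    - [0,0,0]
  dr:
    - [0,0,0]
    - [0,0,0]
    - [0,0,0]
    - [0,0,0]
    - [0,0,0]
    - [0,0,0]
    - [0,0,0]
    - [0,0,0]
  fingers: [10,10,10,10,10,10,10,10]

```text
clock: 15.55
tcp_pos: [0.6245, -0.1079, 0.0747]
tool_rot: [0.701, 0.713, 0.0, -0.0]
contact_force: [-0.2, 0.3, -0.4]
grip_width: 0.0138
grip_force: 30.0
```

```bash
python3 f.py
```

```text
15.7 [624.46, -108.13, 74.76, 0.56, 0.74, -0.14, 1.32, -0.79, -0.0] yaw 1.5867
```

play_rows:
  travel:
    - [2,0,0]
    - [3,0,0]
    - [3,0,0]
    - [3,0,0]
    - [2,0,0]
    - [2,0,0]
    - [0,0,0]
  dr:
    - [0,0,0]
    - [0,0,0]
    - [0,0,0]
    - [0,0,0]
    - [0,0,0]
    - [0,0,0]
    - [0,0,0]
  fingers: [10,10,10,10,10,10,10]

```text
clock: 16.58
tcp_pos: [0.6243, -0.0929, 0.0748]
tool_rot: [0.701, 0.713, 0.0, -0.0]
contact_force: [-0.3, 1.0, -1.1]
grip_width: 0.0137
grip_force: 30.0
```

```bash
python3 f.py
```

```text
16.725 [624.27, -92.89, 74.82, 0.14, 0.36, -0.66, 0.81, -0.94, -0.18] yaw 1.5869
```

play_rows:
  travel:
    - [1,0,0]
    - [1,0,0]
    - [1,0,0]
    - [1,0,0]
    - [1,0,0]
    - [0,0,0]
  dr:
    - [0,0,0]
    - [0,0,0]
    - [0,0,0]
    - [0,0,0]
    - [0,0,0]
    - [0,0,0]
  fingers: [10,10,10,10,10,10]

```text
clock: 17.48
tcp_pos: [0.6242, -0.088, 0.0748]
tool_rot: [0.701, 0.713, 0.0, -0.0]
contact_force: [-0.2, -0.1, -0.1]
grip_width: 0.0138
grip_force: 30.0
```

play_rows:
  travel:
    - [0.7,0,0]
    - [0.7,0,0]
    - [0.6,0,0]
    - [0,0,0]
  dr:
    - [0,0,0]
    - [0,0,0]
    - [0,0,0]
    - [0,0,0]
  fingers: [10,10,10,10]

```text
clock: 17.98
tcp_pos: [0.6242, -0.086, 0.0748]
tool_rot: [0.701, 0.713, 0.0, -0.0]
contact_force: [0.7, -0.0, 0.3]
grip_width: 0.0134
grip_force: 30.0
```

play_rows:
  travel:
    - [0.7,0,0]
    - [0.7,0,0]
    - [0.6,0,0]
    - [0,0,0]
  dr:
    - [0,0,0]
    - [0,0,0]
    - [0,0,0]
    - [0,0,0]
  fingers: [10,10,10,10]

```text
clock: 18.48
tcp_pos: [0.6241, -0.0841, 0.0748]
tool_rot: [0.701, 0.713, 0.0, -0.0]
contact_force: [0.8, 0.1, -0.1]
grip_width: 0.0137
grip_force: 30.0
```

play_rows:
  travel:
    - [0.6,0,0]
    - [0.5,0,0]
    - [0.4,0,0]
    - [0,0,0]
  dr:
    - [0,0,0]
    - [0,0,0]
    - [0,0,0]
    - [0,0,0]
  fingers: [10,10,10,10]

```text
clock: 18.98
tcp_pos: [0.6241, -0.0826, 0.0748]
tool_rot: [0.701, 0.713, 0.0, -0.0]
contact_force: [0.3, -0.2, -1.6]
grip_width: 0.0138
grip_force: 30.0
```

play_rows:
  travel:
    - [0.5,0,0]
    - [0.5,0,0]
    - [0.5,0,0]
    - [0,0,0]
  dr:
    - [0,0,0]
    - [0,0,0]
    - [0,0,0]
    - [0,0,0]
  fingers: [10,10,10,10]

```text
clock: 19.48
tcp_pos: [0.624, -0.0811, 0.0748]
tool_rot: [0.701, 0.713, 0.0, -0.0]
contact_force: [0.4, -0.3, -0.2]
grip_width: 0.0139
grip_force: 30.0
```

play_rows:
  travel:
    - [0.5,0,0]
    - [0.5,0,0]
    - [0,0,0]
  dr:
    - [0,0,0]
    - [0,0,0]
    - [0,0,0]
  fingers: [10,10,10]

```text
clock: 19.85
tcp_pos: [0.6241, -0.0801, 0.0748]
tool_rot: [0.701, 0.713, 0.0, -0.0]
contact_force: [-0.2, -0.6, -0.7]
grip_width: 0.0138
grip_force: 30.0
```

play_rows:
  travel:
    - [0.4,0,0]
    - [0.4,0,0]
    - [0,0,0]
  dr:
    - [0,0,0]
    - [0,0,0]
    - [0,0,0]
  fingers: [10,10,10]

```text
clock: 20.23
tcp_pos: [0.6241, -0.0793, 0.0749]
tool_rot: [0.701, 0.713, 0.0, -0.0]
contact_force: [0.4, -1.0, 0.0]
grip_width: 0.0136
grip_force: 30.0
```

play_rows:
  travel:
    - [0.4,0,0]
    - [0.4,0,0]
    - [0,0,0]
  dr:
    - [0,0,0]
    - [0,0,0]
    - [0,0,0]
  fingers: [10,10,10]

```text
clock: 20.6
tcp_pos: [0.624, -0.0785, 0.0748]
tool_rot: [0.701, 0.713, 0.0, -0.0]
contact_force: [-0.4, -0.4, -0.2]
grip_width: 0.0136
grip_force: 30.0
```

play_rows:
  travel:
    - [0.4,0,0]
    - [0.4,0,0]
    - [0,0,0]
  dr:
    - [0,0,0]
    - [0,0,0]
    - [0,0,0]
  fingers: [10,10,10]

```text
clock: 20.98
tcp_pos: [0.624, -0.0777, 0.0748]
tool_rot: [0.701, 0.713, 0.0, -0.0]
contact_force: [0.3, -0.2, -0.3]
grip_width: 0.0137
grip_force: 30.0
```

play_rows:
  travel:
    - [0.4,0,0]
    - [0.4,0,0]
    - [0,0,0]
  dr:
    - [0,0,0]
    - [0,0,0]
    - [0,0,0]
  fingers: [10,10,10]

```text
clock: 21.35
tcp_pos: [0.6241, -0.0773, 0.0749]
tool_rot: [0.701, 0.713, -0.0, 0.0]
contact_force: [-0.4, -2.9, -0.3]
grip_width: 0.0133
grip_force: 30.0
```

play_rows:
  travel:
    - [-0.2,0,1]
    - [0,0,1]
    - [0,0,1]
    - [0,0,1]
    - [0,0,0.5]
    - [0,0,0]
    - [0,0,0]
  dr:
    - [0,0,0]
    - [0,0,0]
    - [0,0,0]
    - [0,0,0]
    - [0,0,0]
    - [0,0,0]
    - [0,0,0]
  fingers: [10,10,10,10,10,10,10]

```text
clock: 22.22
tcp_pos: [0.6243, -0.0774, 0.0715]
tool_rot: [0.701, 0.713, 0.0, 0.0]
contact_force: [-3.0, -3.7, 8.3]
grip_width: 0.014
grip_force: 30.0
```

```bash
python3 f.py
```

```text
22.375 [624.35, -77.43, 71.5, -3.03, -2.77, 8.32, -4.94, 6.31, 0.26] yaw 1.5869
```

play_rows:
  travel:
    - [-0.2,-0.5,0.5]
    - [0,0,0.5]
    - [0,0,0.5]
    - [0,0,0]
    - [0,0,0]
  dr:
    - [0,0,0]
    - [0,0,0]
    - [0,0,0]
    - [0,0,0]
    - [0,0,0]
  fingers: [10,10,10,10,10]

```text
clock: 23.0
tcp_pos: [0.6243, -0.0775, 0.0706]
tool_rot: [0.701, 0.713, 0.0, 0.001]
contact_force: [-3.1, -1.9, 9.8]
grip_width: 0.0137
grip_force: 30.0
```

```bash
python3 f.py
```

```text
23.15 [624.31, -77.47, 70.59, -3.32, -1.77, 9.91, -3.52, 6.42, 0.3] yaw 1.587
```

play_rows:
  travel:
    - [0,-0.3,0.4]
    - [0,0,0.3]
    - [0,-0.3,0]
    - [0,-0.3,0]
    - [0,0,0]
  dr:
    - [0,0,0]
    - [0,0,0]
    - [0,0,0.12]
    - [0,0,0.12]
    - [0,0,0]
  fingers: [10,10,10,10,10]

```text
clock: 23.78
tcp_pos: [0.6241, -0.0774, 0.0703]
tool_rot: [0.782, 0.623, 0.001, 0.001]
contact_force: [-0.5, -1.4, 11.2]
grip_width: 0.0137
grip_force: 30.0
```

```bash
python3 f.py
```

```text
23.925 [624.1, -77.42, 70.33, -1.74, -1.31, 10.8, -2.75, 3.95, -0.14] yaw 1.3468
```

play_rows:
  travel:
    - [0,-0.3,0]
    - [0,-0.3,0]
    - [0,-0.3,0]
    - [0,-0.3,0]
    - [0,0,0]
  dr:
    - [0,0,0.12]
    - [0,0,0.12]
    - [0,0,0.12]
    - [0,0,0.12]
    - [0,0,0]
  fingers: [10,10,10,10,10]

```text
clock: 24.55
tcp_pos: [0.6234, -0.0769, 0.0705]
tool_rot: [0.908, 0.419, 0.002, 0.001]
contact_force: [-0.4, -1.4, 9.6]
grip_width: 0.0135
grip_force: 30.0
```

```bash
python3 f.py
```

```text
24.7 [623.38, -76.87, 70.47, -1.33, -0.61, 10.32, -2.01, 2.18, -0.5] yaw 0.8668
```

play_rows:
  travel:
    - [0,-0.3,0]
    - [0,-0.3,0]
    - [0,-0.3,0]
    - [0,-0.3,0]
    - [0,0,0]
  dr:
    - [0,0,0.12]
    - [0,0,0.12]
    - [0,0,0.12]
    - [0,0,0.12]
    - [0,0,0]
  fingers: [10,10,10,10,10]

```text
clock: 25.32
tcp_pos: [0.6226, -0.0758, 0.0705]
tool_rot: [0.981, 0.192, 0.002, 0.0]
contact_force: [-0.9, -1.0, 10.2]
grip_width: 0.0138
grip_force: 30.0
```

```bash
python3 f.py
```

```text
25.475 [622.63, -75.84, 70.45, -0.56, -1.07, 10.3, -1.45, 2.56, -0.23] yaw 0.3868
```

play_rows:
  travel:
    - [0,-0.3,0]
    - [0,-0.3,0]
    - [0,-0.3,0]
    - [0,0,0]
    - [0,0,0]
  dr:
    - [0,0,0.12]
    - [0,0,0.12]
    - [0,0,0.12]
    - [0,0,0.04]
    - [0,0,0]
  fingers: [10,10,10,10,10]

```text
clock: 26.1
tcp_pos: [0.6222, -0.0748, 0.0704]
tool_rot: [1.0, -0.007, 0.002, -0.0]
contact_force: [-1.4, -1.2, 10.8]
grip_width: 0.0138
grip_force: 30.0
```

```bash
python3 f.py
```

```text
26.25 [622.17, -74.8, 70.39, -1.53, -0.89, 10.45, -0.07, 3.68, 0.14] yaw -0.0129
```

play_rows:
  travel:
    - [0,-0.2,0]
    - [0,-0.2,0]
    - [0,0,0]
    - [0,0,0]
  dr:
    - [0,0,0]
    - [0,0,0]
    - [0,0,0]
    - [0,0,0]
  fingers: [10,10,10,10]

```text
clock: 26.75
tcp_pos: [0.6222, -0.0747, 0.0704]
tool_rot: [1.0, -0.006, 0.002, 0.0]
contact_force: [-1.2, -0.7, 11.0]
grip_width: 0.0136
grip_force: 30.0
```

```bash
python3 f.py
```

```text
26.9 [622.18, -74.73, 70.41, -2.24, -1.34, 10.52, -1.59, 4.25, 0.19] yaw -0.013
```

play_rows:
  travel:
    - [0,-0.2,0]
    - [0,-0.2,0]
    - [0,0,0]
    - [0,0,0]
  dr:
    - [0,0,0]
    - [0,0,0]
    - [0,0,0]
    - [0,0,0]
  fingers: [10,10,10,10]

```text
clock: 27.4
tcp_pos: [0.6222, -0.0746, 0.0704]
tool_rot: [1.0, -0.006, 0.002, 0.0]
contact_force: [-1.1, -1.2, 10.9]
grip_width: 0.0137
grip_force: 30.0
```

```bash
python3 f.py
```

```text
27.55 [622.18, -74.65, 70.41, -1.81, -1.8, 10.79, -4.01, 3.94, 0.2] yaw -0.013
```

play_rows:
  travel:
    - [0,-0.3,0]
    - [0,-0.3,0]
    - [0,0,0]
    - [0,0,0]
  dr:
    - [0,0,0]
    - [0,0,0]
    - [0,0,0]
    - [0,0,0]
  fingers: [10,10,10,10]

```text
clock: 28.05
tcp_pos: [0.6222, -0.0745, 0.0705]
tool_rot: [1.0, -0.007, 0.002, 0.001]
contact_force: [-2.2, -4.1, 10.1]
grip_width: 0.0138
grip_force: 30.0
```

```bash
python3 f.py
```

```text
28.2 [622.18, -74.52, 70.44, -2.25, -4.02, 10.37, -6.94, 4.09, 0.24] yaw -0.0131
```

play_rows:
  travel:
    - [0,0.2,-0.4]
    - [0,0.2,-0.4]
    - [0,0,0]
    - [0,0,0]
  dr:
    - [0,0,0]
    - [0,0,0]
    - [0,0,0]
    - [0,0,0]
  fingers: [10,10,10,10]
  squeeze: 10

```text
clock: 28.7
tcp_pos: [0.6222, -0.0746, 0.0706]
tool_rot: [1.0, -0.007, 0.002, 0.0]
contact_force: [-0.4, -3.1, 7.3]
grip_width: 0.0141
grip_force: 10.0
```

```bash
python3 f.py
```

```text
28.85 [622.15, -74.54, 70.64, -0.24, -3.29, 6.78, -4.92, 0.66, 0.2] yaw -0.0131
```

play_rows:
  travel:
    - [0,0.2,-0.4]
    - [0,0,-0.4]
    - [0,0,0]
    - [0,0,0]
  dr:
    - [0,0,0]
    - [0,0,0]
    - [0,0,0]
    - [0,0,0]
  fingers: [10,10,10,10]

```text
clock: 29.35
tcp_pos: [0.622, -0.0746, 0.0708]
tool_rot: [1.0, -0.007, 0.002, 0.0]
contact_force: [2.4, -2.5, 5.2]
grip_width: 0.0137
grip_force: 10.0
```

```bash
python3 f.py
```

```text
29.5 [621.98, -74.57, 70.8, 2.87, -2.54, 5.27, -4.89, -4.88, -0.12] yaw -0.0132
```

play_rows:
  travel:
    - [0,0.1,-0.3]
    - [0,0,0]
    - [0,0,0]
    - [0,0,0]
    - [0,0,0]
    - [0,0,0]
  dr:
    - [0,0,0]
    - [0,0,0]
    - [0,0,0]
    - [0,0,0]
    - [0,0,0]
    - [0,0,0]
  fingers: [10,16,20,26,34,36]

```text
clock: 30.25
tcp_pos: [0.6203, -0.0742, 0.0698]
tool_rot: [1.0, -0.007, -0.0, -0.0]
contact_force: [0.8, -0.0, -0.4]
grip_width: 0.034
grip_force: 0.0
```

```bash
python3 f.py
```

```text
30.4 [620.48, -74.3, 69.99, 0.04, -0.18, -0.07, 0.28, 0.26, -0.09] yaw -0.0131
```

play_rows:
  travel:
    - [0,0,-5]
    - [0,0,-15]
    - [0,0,-30]
    - [0,0,-40]
    - [0,0,-40]
    - [0,0,-20]
    - [0,0,0]
  dr:
    - [0,0,0]
    - [0,0,0]
    - [0,0,0]
    - [0,0,0]
    - [0,0,0]
    - [0,0,0]
    - [0,0,0]
  fingers: [36,36,36,36,36,36,36]

```text
clock: 31.28
tcp_pos: [0.6217, -0.0746, 0.2223]
tool_rot: [1.0, -0.007, 0.002, 0.0]
contact_force: [-0.7, 0.3, -0.8]
grip_width: 0.036
grip_force: 0.0
```

play_rows:
  travel:
    - [-30,30,0]
    - [-40,40,0]
    - [-40,40,0]
    - [-40,40,0]
    - [-20,40,0]
    - [0,20,0]
    - [0,0,0]
  dr:
    - [0,0,0]
    - [0,0,0]
    - [0,0,0]
    - [0,0,0]
    - [0,0,0]
    - [0,0,0]
    - [0,0,0]
  fingers: [36,36,36,36,36,36,36]

```text
clock: 32.15
tcp_pos: [0.4476, -0.2827, 0.2187]
tool_rot: [1.0, -0.008, -0.001, -0.001]
contact_force: [0.1, 0.2, 0.1]
grip_width: 0.036
grip_force: 0.0
```

```bash
python3 -c "
from h import *
o=env.get_obs();print(o['clock'],o['tcp_pos'])
T=env.snapshot('top');S=env.snapshot('scene')
a=S['pixels'][150:300,270:430,::-1]
b=T['pixels'][165:280,200:410,::-1]
cv2.imwrite('pics/g.png',np.hstack([cv2.resize(a,(427,400),interpolation=cv2.INTER_CUBIC),cv2.resize(b[:60,60:130],(373,320),interpolation=cv2.INTER_CUBIC).copy() if 0 else cv2.copyMakeBorder(cv2.resize(b[:60,60:130],(373,320),interpolation=cv2.INTER_CUBIC),0,80,0,0,0)]))"
```

```text
32.15 [ 0.44755268 -0.28265004  0.21866881]
```

View pics/g.png

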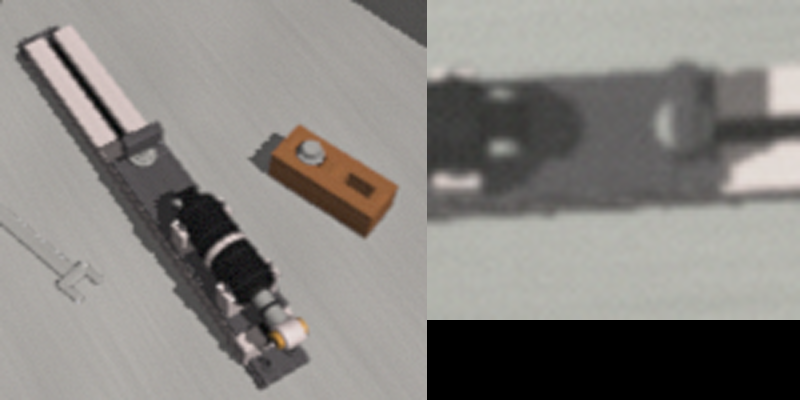

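```bash
python3 -c "
from cell import env
print(env.hand_in())"
```

```text
the job is handed in; nothing more can be done
None
```

The clamp stud stands in the slot with its stem felt up against the closed end of the notch, turned a quarter clockwise and locked, the cradle not visibly moved; I've let go and handed the job in at about 32 s (it returned no verdict).

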